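Clip the bottle opener into the snap hook

TASK

Hang the bottle opener up on the wooden stand: push its wire eye down past the sprung gate of the snap hook and let go, so that the opener hangs still in the hook with the gate shut above it. Leave the butter spreader where it lies.

Things in the scene. Friction and masses are not known exactly. Their poses are not given: they have to be found in the camera images.
- opener: bottle opener, about 0.1 kg, lying flat, 175 long (sizes in mm): wooden handle 75 long x 20 wide x 24 high, round steel wire eye at one end, flat steel head (42 long, 36 wide, small square window) at the other. Origin on the underside, below the middle of the handle; own x runs along the handle to the eye, z up as it lies. Grip the handle across its 20 mm width
- opener_eye (a point): centre of the opener's wire eye: a flat ring, inner diameter 48, wire 6 thick, in the opener's xy plane, 66 along +x from the opener's origin and 12 above its underside
- spreader: butter spreader with the same wooden handle and the same eye, but a long plain flat steel blade (80 long, 24 wide) for a head; 215 long in all; not to be moved. Origin under the middle of the handle; x toward its eye
- stand: fixed wooden stand: foot 90 x 100 x 14, upright board 70 wide, 310 high, a steel snap hook on its front. Origin under the foot, in the plane of the board's front face; x points into the board, so the hook sticks out to -x, in the plane y = 0. The hook is an upright U of 8 mm round bar: stem at x = -10, bottom bar's centre at z = 190 (flat from x = -43 to -30)
- gate (a joint): sprung tongue, 47 long, 12 wide, closing the top of the U: pivot on the stem at z = 262 of the stand, tip inside the nose top at z = 248. 0 rad = shut; opens only inward (tip down toward the stem) to 1.2, springs shut by itself. The far side of a level eye coming down presses it with 1 to 3 N and slips past its tip with the eye's plane at about z = 207 to 220; at z = 197 it rests on the bottom bar
- hook_nose (a point): rounded top of the hook's free nose, the U's front leg (8 mm bar): at x = -62, y = 0, z = 252 of the stand. Clear gap between nose and stem 44. An eye goes over the nose held level from above, nose through the middle of its hole; let go when down, the opener swings down and hangs, eye up, about 25 clear of the board

How it is judged:
By the outcome, as a careful person would: the job done as asked, in the order asked, and still so for the second after the job is handed in, with the robot touching nothing.
It also fails if it takes over 45 s, if anything falls off the work surface, if the arm or the gripper's body presses on something with over 40 N, if the wrist force passes 120 N, or if a joint passes its speed limit or range.

ROBOT

A 6-joint arm with a two-finger parallel gripper is mounted at the origin on a cart in front of the work surface, level with it; the furniture and walls round the work are solid. World frame = base frame: x ahead of the robot, y to its left, z up, the work surface at z = 0. Lengths are in mm, angles in rad, forces in N, time in s.
With the tool pointing down it reaches from about 325 to 875 mm from the base axis. Payload 4.4 kg.
Tool frame: the origin (TCP) lies on the centre line of the jaws, within the pads' length; the fingertips stand ahead of it and the grasp point (between the pads) lies 6 mm ahead of it (ctrl.tcp_to_tips is the z of the fingertips in the tool frame, in mm); z points along the fingers, y is the direction in which the jaws open and shut (so a half turn about z gives the same grasp; the last joint's range is limited). The gripper opens to 85 mm and grips with 20 to 120 N. Pads are 22 mm wide; open, the fingers measure 114 mm over their backs; the gripper's body (76 mm by 85 mm) begins 54 mm behind the grasp point. The pads swing forward as they close: fully open they stand 13 mm farther back than shut.
Start: joints at [-1.327, 0.207, 1.542, -0, 1.393, -0.15], TCP at [221.147, -530.774, 235.782] pointing down, gripper open.
Joint ranges: [-2.73, 2.73], [-0.86, 2.22], [0.23, 2.46], [-1.11, 4.25], [0.08, 2.63], [-2.82, 2.82]. Speed limits (rad/s): [2.79, 2.79, 3.14, 3.14, 3.14, 3.14].

INTERFACE

Orientations are given as a 3x3 rotation matrix whose columns are the frame's x, y, z axes.
In Python, from plant import ctrl, sensors, optics gives the robot as it stands. Calls block until the motion is done:
- ctrl.move_ptp(position, orientation): joint-space move of the TCP to a pose.
- ctrl.move_l(position, rot=None, vel=150, threshold=None): straight line of the TCP; rot=None keeps the orientation; vel is the mean speed in mm/s. With threshold (N) it stops when the force on the tool has changed by that much, and returns True; else False.
- ctrl.set_joints(angles): joint-space move.
- ctrl.gripper_to(opening, force=None): finger opening in mm; force is the grip in N (None keeps the last); returns when the fingers have stopped.
- ctrl.hold(seconds).
- ctrl.solve_ik(position, orientation): joint angles nearest the present ones, or None.
- sensors.read_state(): the state.
- optics.grab_frame(name): name is "side" or "top" or "wrist"; returns (picture, depth): 400x640x3 uint8, red, green, blue; 400x640 float32, mm along the optical axis (not along the pixel's ray), 0 where there is no reading.
- optics.camera_params(name): a dict with "mtx" (3x3 intrinsics, pixels), "R" (3x3) and "t" (3): a world point X has camera coordinates R X + t; the wrist camera has in their place "T_tool_cam" (4x4, takes a point from camera to tool coordinates, whose origin is the TCP and whose axes are the flange's). Camera axes: x right, y down, z forward; pixel columns grow to the right and rows downward; lengths in mm; the calibration is good to about 2 mm. A picture is of the moment at which its call begins: read the wrist's pose just before it. camera_params takes no time and is no camera call.
A pose or a line that the arm cannot do raises ctrl.MotionError and nothing moves.
- ctrl.finish_job(): hands the job in, once; it reports no verdict.
The state is a dict: "t": time; "q": joint angles; "qvel": joint speeds; "tau": joint torques, N m; "eef_pos": TCP position; "eef_rot": TCP orientation; "force": force on the tool from outside, world axes, zero at the start; "wrist_torque": the same for the moment, N m; "grip_width": finger opening in mm.
Only numpy, scipy, OpenCV 4.12 (cv2) and the standard library are available. Lean on these libraries where they do the work, as an engineer would, in place of code of your own. Each camera call takes 0.05 s, during which the arm holds its last target.

## Working session

There is one attempt and no reset: what is moved stays moved. The work goes in short steps, each a Python script; the robot and the scene stay as the last script left them, time stands still between calls to the robot, and variables do not carry over. Pictures are saved under pics/ and viewed, and the job is handed in when it is done.

```bash
ls; mkdir -p pics; python3 - <<'E'
from plant import ctrl,sensors,optics
import cv2,numpy as np
s=sensors.read_state();print(s['t'],s['eef_rot'],ctrl.tcp_to_tips)
for n in ("top","side"):
    p,d=optics.grab_frame(n);cv2.imwrite(f"pics/{n}0.png",p[:,:,::-1]);np.savez(f"{n}0.npz",p=p,d=d)
    c=optics.camera_params(n);print(n,c)
print(optics.camera_params("wrist"))
E
```

```text
pics
0.0 [[ 9.23092351e-01  3.84577952e-01 -5.57452961e-04]
 [ 3.84578197e-01 -9.23089680e-01  2.24790231e-03]
 [ 3.49914591e-04 -2.28940568e-03 -9.99997318e-01]] 25.0
top {'mtx': array([[510.93239072,   0.        , 320.96613391],
       [  0.        , 510.93239072, 194.8549327 ],
       [  0.        ,   0.        ,   1.        ]]), 'R': array([[-0.14831145, -0.98893318, -0.00385759],
       [-0.96889592,  0.14608561, -0.19974906],
       [ 0.19810201, -0.02588747, -0.97983949]]), 't': array([  14.96487866,  567.61161116, 1268.2765522 ])}
side {'mtx': array([[494.4654289 ,   0.        , 324.03298091],
       [  0.        , 494.4654289 , 206.98265077],
       [  0.        ,   0.        ,   1.        ]]), 'R': array([[-0.869922  , -0.49290298,  0.01680379],
       [-0.22995112,  0.37522689, -0.89795728],
       [ 0.43630058, -0.78501684, -0.43976171]]), 't': array([444.9612858 , 301.55411444, 939.87932889])}
{'mtx': array([[329.33274531,   0.        , 317.24462668],
       [  0.        , 329.33274531, 195.58171208],
       [  0.        ,   0.        ,   1.        ]]), 'T_tool_cam': array([[-1.24891168e-04, -9.52085378e-01, -3.05832337e-01,
         7.84285906e+01],
       [ 9.99999944e-01, -2.35542475e-05, -3.35038170e-04,
         9.77324145e-01],
       [ 3.11781292e-04, -3.05832361e-01,  9.52085327e-01,
        -1.38330998e+02],
       [ 0.00000000e+00,  0.00000000e+00,  0.00000000e+00,
         1.00000000e+00]])}
```

View pics/top0.png

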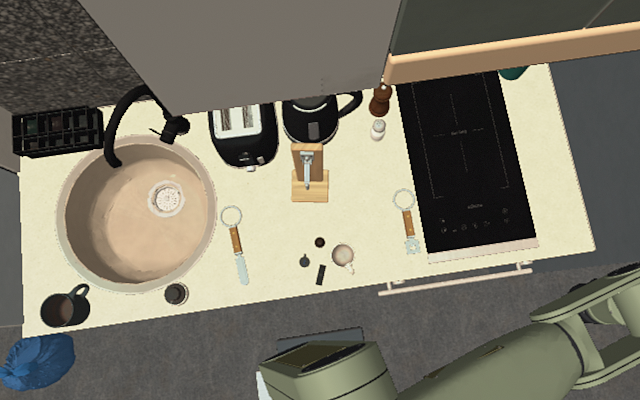

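View pics/side0.png

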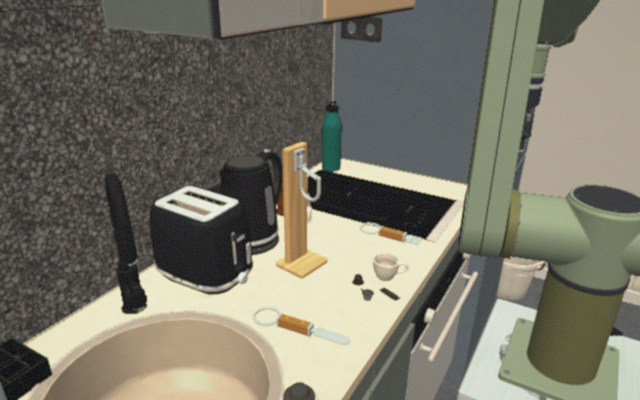

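The top view shows the opener at about (408,222) with its eye up at (403,199), and the spreader at (236,243). The stand is at (310,175), hook pointing down-image toward the robot. Next I'll measure positions.

```bash
cat > h.py <<'E'
import numpy as np,cv2
from plant import ctrl,sensors,optics
def ray(c,u,v):
    d=np.array([(u-c['mtx'][0,2])/c['mtx'][0,0],(v-c['mtx'][1,2])/c['mtx'][1,1],1.])
    return -c['R'].T@c['t'], c['R'].T@d
def onz(c,u,v,z):
    o,d=ray(c,u,v); return o+d*(z-o[2])/d[2]
def proj(c,X):
    p=c['mtx']@(c['R']@np.asarray(X,float)+c['t']); return p[:2]/p[2]
def cloud(c,d):
    v,u=np.mgrid[0:400,0:640]
    P=np.stack([(u-c['mtx'][0,2])/c['mtx'][0,0]*d,(v-c['mtx'][1,2])/c['mtx'][1,1]*d,d],-1)
    return (P-c['t'])@c['R']
def wristcam(s):
    c=optics.camera_params('wrist');T=c['T_tool_cam'];R=s['eef_rot']@T[:3,:3];t=s['eef_rot']@T[:3,3]+s['eef_pos']
    return dict(mtx=c['mtx'],R=R.T,t=-R.T@t)
E
python3 - <<'E'
from h import *
for n in('top','side'):
    f=np.load(n+'0.npz');c=optics.camera_params(n);X=cloud(c,f['d']);p=f['p']
    hsv=cv2.cvtColor(p,cv2.COLOR_RGB2HSV)
    m=((hsv[...,0]>5)&(hsv[...,0]<20)&(hsv[...,1]>110)&(f['d']>0)).astype(np.uint8)
    k,l,st,ce=cv2.connectedComponentsWithStats(m)
    for i in range(1,k):
        if st[i,4]>40:
            P=X[l==i];print(n,st[i],ce[i].round(1),np.median(P,0).round(),np.percentile(P,2,0).round(),np.percentile(P,98,0).round())
    cr={'top':(270,130,80,90),'side':(260,130,90,160)}[n]
    x,y,w,h=cr;cv2.imwrite(f'pics/{n}_stand.png',cv2.resize(p[y:y+h,x:x+w,::-1],None,fx=600//h if n=='top' else 3.7,fy=600//h if n=='top' else 3.7,interpolation=cv2.INTER_CUBIC))
p=np.load('top0.npz')['p'];cv2.imwrite('pics/op.png',cv2.resize(p[180:260,370:450,::-1],None,fx=7,fy=7,interpolation=cv2.INTER_CUBIC))
E
```

```text
top [369  83  23  34 498] [380.2 100.8] [ 786. -261.   74.] [ 773. -288.    8.] [ 811. -241.  129.]
top [291 142  33  40 680] [308.8 163.4] [615. -55. 180.] [610. -80.  16.] [631. -15. 309.]
top [292 171  36  31  86] [314.  195.3] [566. -51.  11.] [554. -96.   4.] [632.   6.  18.]
top [403 211  12  25 184] [408.  222.9] [ 462. -286.   21.] [ 431. -297.   15.] [ 493. -277.   27.]
top [230 227  12  26 179] [235.2 239.5] [486. 169.  22.] [456. 160.  10.] [517. 180.  27.]
side [ 276  142   32  122 2202] [292.3 208.2] [617. -34. 140.] [ 609. -251.   17.] [804. -15. 307.]
side [304 173   4  19  54] [305.3 182.7] [610. -75. 212.] [608. -85. 190.] [612. -68. 236.]
side [380 226  24  15 232] [391.4 232.7] [ 462. -284.   19.] [ 431. -336.    4.] [ 492. -278.   28.]
side [276 259  51  19 146] [303.6 268.7] [566.  -7.  11.] [553. -79.   6.] [647.   7.  17.]
side [279 315  31  20 359] [293.2 323.9] [486. 175.  21.] [455. 163.   5.] [516. 180.  28.]
```

View pics/top_stand.png

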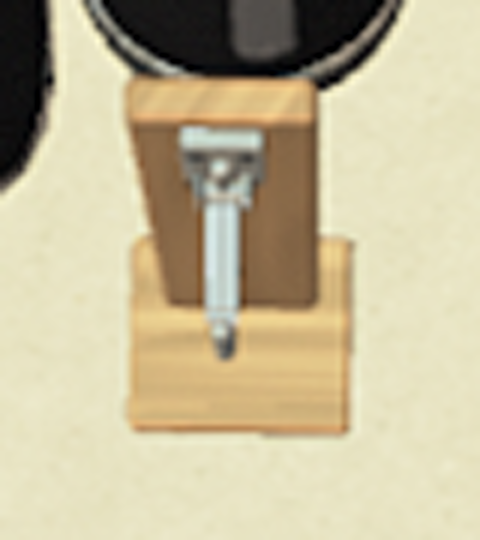

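View pics/side_stand.png

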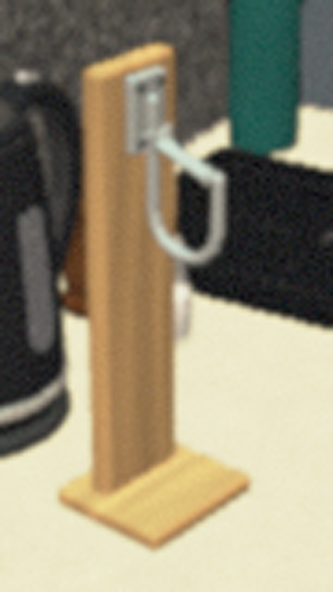

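View pics/op.png

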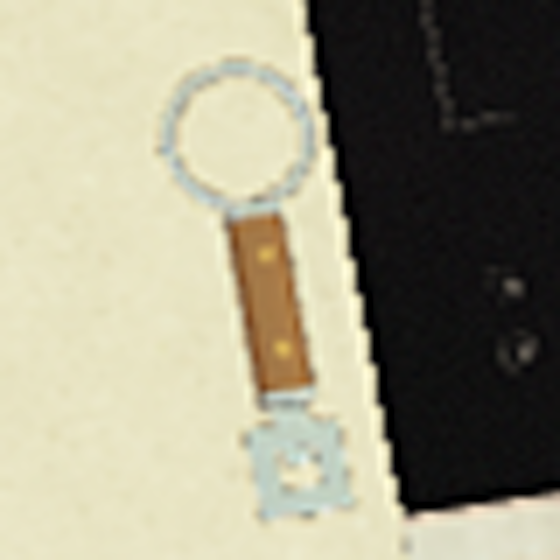

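```bash
python3 - <<'E'
from h import *
c=optics.camera_params('top')
T=lambda x,y,z:onz(c,270+(x-2.5)/6,130+(y-2.5)/6,z).round(1)
print('board top front',T(137,124,310),T(317,124,310))
print('foot front',T(130,430,14),T(350,432,14));print('nose',T(222,345,252))
O=lambda x,y,z:onz(c,370+(x-3)/7,180+(y-3)/7,z).round(1)
print('eye',O(238,137,12)); print('head win',O(299,467,12)); 
f=np.load('top0.npz');p=f['p'];hsv=cv2.cvtColor(p,cv2.COLOR_RGB2HSV)
m=((hsv[...,0]>5)&(hsv[...,0]<20)&(hsv[...,1]>110)).astype(np.uint8);m[:, :395]=0;m[:,425:]=0;m[:205]=0;m[240:]=0
pts=np.array([onz(c,u,v,23) for v,u in zip(*np.nonzero(m))])[:,:2].astype(np.float32)
print('handle',cv2.minAreaRect(pts))
s=optics.camera_params('side')
S=lambda x,y,z:onz(s,260+(x-1.9)/3.7,130+(y-1.9)/3.7,z).round(1)
print('side nose',S(217,180,252),'foot',S(155,543,14),S(60,492,14),S(249,482,14),'board top',S(88,72,310),S(172,45,310))
X=cloud(c,f['d'])
for u,v in((250,50),(350,40),(300,85),(450,60),(335,95),(395,80)):print(u,v,X[v,u].round())
E
```

```text
board top front [617.3 -17.2 310. ] [607.8 -80.3 310. ]
foot front [566.9  10.4  14. ] [551.4 -86.4  14. ]
nose [546.3 -35.6 252. ]
eye [ 528.1 -287.9   12. ]
head win [ 400.4 -287.7   12. ]
handle ((462.1104431152344, -285.7363586425781), (64.28211212158203, 20.383403778076172), 0.17316199839115143)
side nose [550.4 -33.6 252. ] foot [565.8  13.4  14. ] [652.   -5.1  14. ] [549.9 -81.2  14. ] board top [630.6 -16.9 310. ] [614.4 -86.6 310. ]
250 50 [629.  11. 743.]
350 40 [ 629. -121.  732.]
300 85 [630. -49. 610.]
450 60 [ 628. -282.  628.]
335 95 [ 782. -138.  175.]
395 80 [ 628. -203.  581.]
```

```bash
cat >> h.py <<'E'
def Rd(y,flip=False):
    if flip:y+=np.pi
    c,s=np.cos(y),np.sin(y);return np.array([[c,s,0],[s,-c,0],[0,0,-1.]])
E
python3 - <<'E'
from h import *
for fl in(False,True):
  for P,y in(([462,-286,180],0),([462,-286,27],0),([420,-15,300],-.16),([484,-25,300],-.16),([484,-25,210],-.16)):
    q=ctrl.solve_ik(P,Rd(y,fl));print(fl,P,None if q is None else np.round(q,2))
ctrl.move_ptp([440,-286,200],Rd(0))
s=sensors.read_state();p,d=optics.grab_frame('wrist');cv2.imwrite('pics/w1.png',p[:,:,::-1]);np.savez('w1.npz',p=p,d=d,pos=s['eef_pos'],rot=s['eef_rot']);print(s['t'])
E
```

```text
False [462, -286, 180] [-0.71  0.19  1.68 -0.    1.27  0.86]
False [462, -286, 27] [-0.71  0.41  1.77 -0.    0.96  0.86]
False [420, -15, 300] [-0.24 -0.18  1.8  -0.    1.52  1.49]
False [484, -25, 300] [-0.23 -0.03  1.67 -0.    1.51  1.5 ]
False [484, -25, 210] [-0.23  0.04  1.79 -0.    1.32  1.5 ]
True [462, -286, 180] [-0.71  0.19  1.68 -0.    1.27 -2.28]
True [462, -286, 27] [-0.71  0.41  1.77 -0.    0.96 -2.28]
True [420, -15, 300] [-0.24 -0.18  1.8  -0.    1.52 -1.65]
True [484, -25, 300] [-0.23 -0.03  1.67 -0.    1.51 -1.64]
True [484, -25, 210] [-0.23  0.04  1.79 -0.    1.32 -1.64]
1.35
```

View pics/w1.png

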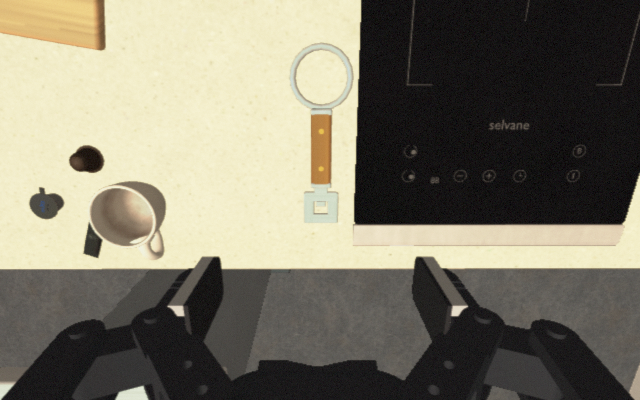

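```bash
python3 - <<'E'
from h import *
f=np.load('w1.npz');p,d=f['p'],f['d'];c=wristcam(dict(eef_pos=f['pos'],eef_rot=f['rot']));X=cloud(c,d)
hsv=cv2.cvtColor(p,cv2.COLOR_RGB2HSV)
m=((hsv[...,0]>5)&(hsv[...,0]<20)&(hsv[...,1]>110));m[:,:300]=0;m[:,345:]=0;m[200:]=0
m=cv2.morphologyEx(m.astype(np.uint8),cv2.MORPH_OPEN,np.ones((3,3)))
pts=np.array([onz(c,u,v,23) for v,u in zip(*np.nonzero(m))])[:,:2].astype(np.float32)
print('handle',cv2.minAreaRect(pts),np.median(X[m>0],0))
me=((hsv[...,1]<60)&(hsv[...,2]<235)); 
print('eye',onz(c,321,76.5,12),'win',onz(c,320.5,207.5,10))
print('hob',X[130,400],'edge',X[235,450],'table',X[150,250])
E
```

```text
handle ((463.3314514160156, -291.0616455078125), (18.79680061340332, 65.90083312988281), 89.63957977294922) [ 464.67946967 -290.37668688   23.93110888]
eye [ 530.43591242 -291.22051361   12.        ] win [ 399.82860484 -291.10352376   10.        ]
hob [ 480.28659526 -370.49525964    4.75190809] edge [ 365.78964828 -434.33296776    5.41470364] table [ 459.55500728 -218.34498773    0.79973703]
```

```bash
python3 - <<'E'
from h import *
ctrl.gripper_to(46,100)
ctrl.move_ptp([464,-289,90],Rd(0))
print(ctrl.move_l([464,-289,30],vel=80,threshold=8), sensors.read_state()['eef_pos'].round(1))
ctrl.gripper_to(5,100)
s=sensors.read_state();print(s['grip_width'],s['force'].round(2),s['eef_pos'].round(1),s['t'])
p,d=optics.grab_frame('wrist');cv2.imwrite('pics/w2.png',p[:,:,::-1])
ctrl.move_l([464,-289,330],vel=200)
s=sensors.read_state();print(s['grip_width'],s['force'].round(2),s['eef_pos'].round(1),s['t'])
p,d=optics.grab_frame('wrist');cv2.imwrite('pics/w3.png',p[:,:,::-1]);np.savez('w3.npz',p=p,d=d,pos=s['eef_pos'],rot=s['eef_rot'])
E
```

```text
False [ 464.3 -289.2   30.2]
4.936754122367072 [-0.25  0.25  0.49] [ 464.1 -289.1   30.2] 3.7667
4.940808409367617 [0.31 0.76 0.17] [ 463.5 -288.5  328.5] 5.4667
```

View pics/w3.png

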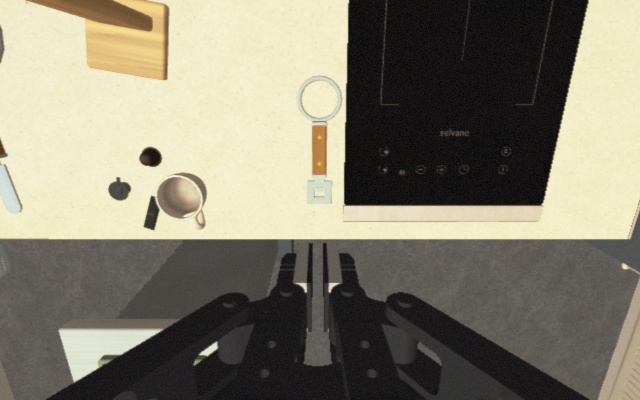

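The grip missed: fingers closed to 4.9 mm and the opener is still on the table at (320,150). I'll look at the picture taken at the close.

View pics/w2.png

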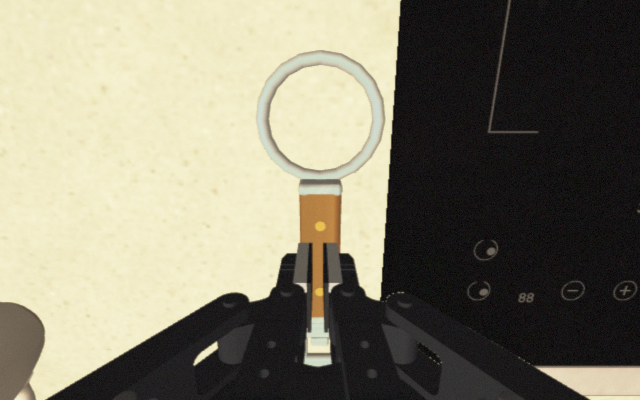

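```bash
python3 - <<'E'
from h import *
print(ctrl.tcp_to_tips,[a for a in dir(ctrl) if a[0]!='_'])
s=sensors.read_state();print(s['eef_pos'].round(1),s['eef_rot'].round(3),s['grip_width'])
c=wristcam(s);side=optics.camera_params('side')
for z in(-20,0,12,25):print(z,[proj(c,s['eef_rot']@np.array([x,0,z])+s['eef_pos']).round(0) for x in(0,11)],proj(side,s['eef_rot']@np.array([0,0,z])+s['eef_pos']).round(0))
p,d=optics.grab_frame('side');X=cloud(side,d)
cv2.imwrite('pics/s3.png',cv2.resize(p[60:260,330:530,::-1],None,fx=3,fy=3))
m=(np.abs(X[...,0]-463)<25)&(np.abs(X[...,1]+289)<30)&(X[...,2]>100);print(np.percentile(X[m][:,2],[0,1,5]),m.sum())
E
```

```text
25.0 ['MotionError', 'finish_job', 'gripper_to', 'hold', 'move_l', 'move_ptp', 'set_joints', 'solve_ik', 'tcp_to_tips']
[ 463.5 -288.6  328.4] [[ 1.    -0.    -0.002]
 [-0.    -1.     0.002]
 [-0.002 -0.002 -1.   ]] 4.610031427574827
-20 [array([315., 289.]), array([315., 266.])] [401. 115.]
0 [array([315., 265.]), array([315., 244.])] [401. 123.]
12 [array([316., 253.]), array([316., 233.])] [400. 128.]
25 [array([316., 242.]), array([316., 223.])] [400. 133.]
[326.13697296 329.88555479 340.50965493] 1061
```

View pics/s3.png

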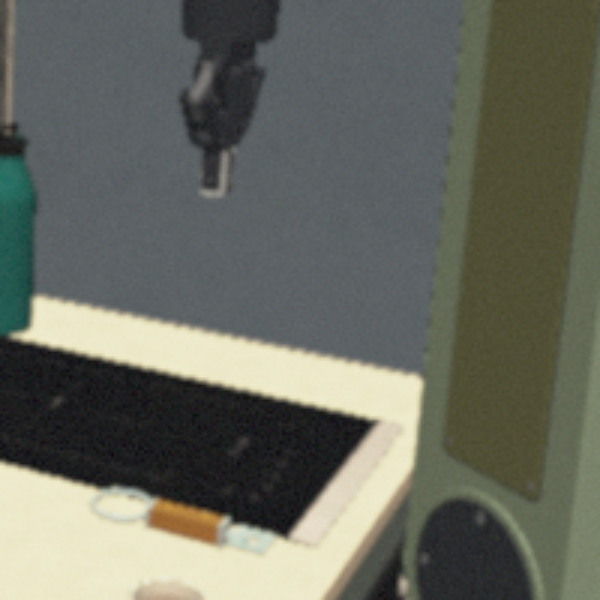

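```bash
python3 - <<'E'
from h import *
s=sensors.read_state();c=wristcam(s)
p,d=optics.grab_frame('wrist');X=(cloud(c,d)-s['eef_pos'])@s['eef_rot']
for v in range(240,360,10):print(v,[X[v,u].round(0).tolist() for u in(303,310,328,335)])
m=(np.abs(X[...,1])<15)&(np.abs(X[...,0])<15)&(X[...,2]<60)&(d>0);print(np.percentile(X[m],[95,99,100],0).round(1))
side=optics.camera_params('side')
o=s['eef_pos'];r,dd=ray(side,330+(215-1)/3,60+(195-1)/3);k=(o-r)[:2]@dd[:2]/(dd[:2]@dd[:2]);print('tip z side',(r+k*dd).round(1))
E
```

```text
240 [[-574.0, -65.0, 1231.0], [-572.0, -33.0, 1226.0], [-573.0, 49.0, 1227.0], [-576.0, 82.0, 1235.0]]
250 [[11.0, -5.0, -7.0], [12.0, -2.0, -8.0], [11.0, 6.0, -7.0], [11.0, 9.0, -7.0]]
260 [[12.0, -5.0, -17.0], [11.0, -2.0, -16.0], [11.0, 5.0, -15.0], [12.0, 8.0, -17.0]]
270 [[12.0, -5.0, -25.0], [11.0, -2.0, -23.0], [12.0, 5.0, -24.0], [11.0, 8.0, -24.0]]
280 [[12.0, -4.0, -32.0], [12.0, -2.0, -32.0], [11.0, 5.0, -31.0], [11.0, 7.0, -31.0]]
290 [[12.0, -4.0, -39.0], [8.0, -2.0, -33.0], [8.0, 5.0, -33.0], [12.0, 7.0, -39.0]]
300 [[13.0, -4.0, -46.0], [4.0, -2.0, -33.0], [3.0, 5.0, -32.0], [12.0, 7.0, -45.0]]
310 [[10.0, -4.0, -46.0], [-0.0, -2.0, -33.0], [-0.0, 5.0, -33.0], [12.0, 6.0, -50.0]]
320 [[3.0, -4.0, -44.0], [-5.0, -2.0, -33.0], [-5.0, 5.0, -33.0], [12.0, 6.0, -55.0]]
330 [[-1.0, -4.0, -43.0], [-10.0, -2.0, -33.0], [-9.0, 5.0, -33.0], [10.0, 6.0, -57.0]]
340 [[-5.0, -4.0, -44.0], [-1134.0, -37.0, 1233.0], [-1134.0, 55.0, 1232.0], [-4.0, 7.0, -45.0]]
350 [[-8.0, -4.0, -45.0], [-1194.0, -37.0, 1230.0], [-1195.0, 55.0, 1230.0], [-7.0, 7.0, -46.0]]
[[13.4 12.8 -7.3]
 [14.4 14.6 -2.2]
 [15.  15.   0.6]]
tip z side [ 461.4 -289.4  324. ]
```

Both the side and wrist views put the fingertips only about 3 mm ahead of the TCP, not 25. The pads span tool z from about -33 to +3. So the fingers closed above the handle, and I'll regrasp 21 mm lower.

```bash
python3 - <<'E'
from h import *
ctrl.gripper_to(46,100)
ctrl.move_l([464,-289,60],vel=250)
print(ctrl.move_l([464,-289,9],vel=60,threshold=6), sensors.read_state()['eef_pos'].round(1))
ctrl.gripper_to(5,100)
s=sensors.read_state();print(s['grip_width'],s['force'].round(2),s['eef_pos'].round(1),s['t'])
ctrl.move_l([464,-289,60],vel=100)
s=sensors.read_state();print(s['grip_width'],s['force'].round(2),s['eef_pos'].round(1),s['t'])
p,d=optics.grab_frame('wrist');cv2.imwrite('pics/w4.png',p[:,:,::-1]);np.savez('w4.npz',p=p,d=d,pos=s['eef_pos'],rot=s['eef_rot'])
E
```

```text
False [ 464.4 -289.3    9.3]
17.756637360312446 [-0.79  0.58  5.41] [ 464.6 -289.5    9.9] 8.675
17.943976073065883 [ 0.85  0.1  -0.83] [ 463.6 -288.7   59.7] 9.3333
```

View pics/w4.png

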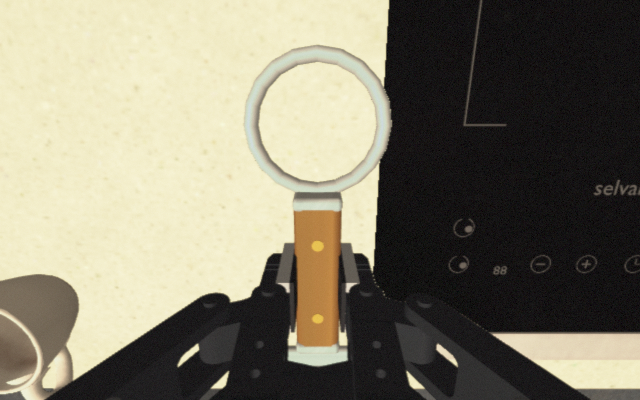

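The opener is gripped (width 17.9) and lifted, with the eye at (318,118). Now I'll lift it and measure the eye in the tool frame.

```bash
cat >> h.py <<'E'
def eye_tool(p,d,pos,rot,zmax=40):
    c=wristcam(dict(eef_pos=pos,eef_rot=rot));X=(cloud(c,d)-pos)@rot
    m=(d>0)&(X[...,2]<zmax)&(X[...,2]>-35)&(X[...,0]>30)&(X[...,0]<110)&(np.abs(X[...,1])<40)
    P=X[m];A=np.c_[P[:,:2],np.ones(len(P))]
    pl=np.linalg.lstsq(A,P[:,2],rcond=None)[0]
    B=P[:,0]>42;Q=P[B]
    e,_=cv2.minEnclosingCircle(Q[:,:2].astype(np.float32).reshape(-1,1,2))
    k=np.linalg.lstsq(np.c_[2*Q[:,:2],np.ones(len(Q))],(Q[:,:2]**2).sum(1),rcond=None)[0]
    return dict(n=int(m.sum()),plane=pl.round(3),circ_med=k[:2].round(1),enc=np.round(e,1),r=np.sqrt(k[2]+k[0]**2+k[1]**2).round(1),zmed=np.median(Q[:,2]).round(1)),m
E
python3 - <<'E'
from h import *
ctrl.move_l([464,-289,330],vel=300)
s=sensors.read_state();p,d=optics.grab_frame('wrist')
r,m=eye_tool(p,d,s['eef_pos'],s['eef_rot']);print(r,s['grip_width'],s['t'])
# to the viewing pose before stand
a=-.16;u=np.array([np.cos(a),np.sin(a),0])
nose=np.array([548.5,-35.5,252])
P=nose-u*(66+45);P[2]=330
ctrl.move_ptp(P,Rd(a))
s=sensors.read_state();p,d=optics.grab_frame('wrist');cv2.imwrite('pics/w5.png',p[:,:,::-1]);np.savez('w5.npz',p=p,d=d,pos=s['eef_pos'],rot=s['eef_rot'])
print(eye_tool(p,d,s['eef_pos'],s['eef_rot'])[0],s['eef_pos'].round(1),s['t'])
p,d=optics.grab_frame('side');cv2.imwrite('pics/s5.png',cv2.resize(p[100:300,200:460,::-1],None,fx=3,fy=3));np.savez('s5.npz',p=p,d=d)
p,d=optics.grab_frame('top');np.savez('t5.npz',p=p,d=d);cv2.imwrite('pics/t5.png',cv2.resize(p[120:270,240:400,::-1],None,fx=4,fy=4))
E
```

```text
{'n': 7507, 'plane': array([ 8.6000e-02,  2.0000e-03, -1.1329e+01]), 'circ_med': array([65.8,  0.9]), 'enc': array([65.3,  1. ]), 'r': np.float64(26.4), 'zmed': np.float64(-4.7)} 17.97834094646556 10.4333
{'n': 7532, 'plane': array([ 8.7000e-02,  1.0000e-03, -1.1407e+01]), 'circ_med': array([65.9,  0.9]), 'enc': array([65.5,  0.7]), 'r': np.float64(26.4), 'zmed': np.float64(-4.7)} [439.1 -18.4 329.6] 11.5417
```

View pics/w5.png

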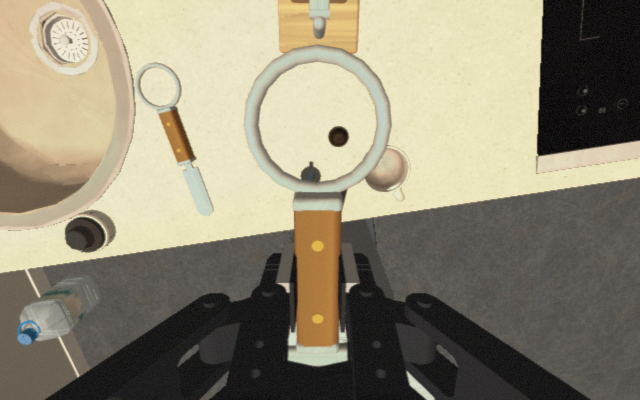

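View pics/s5.png

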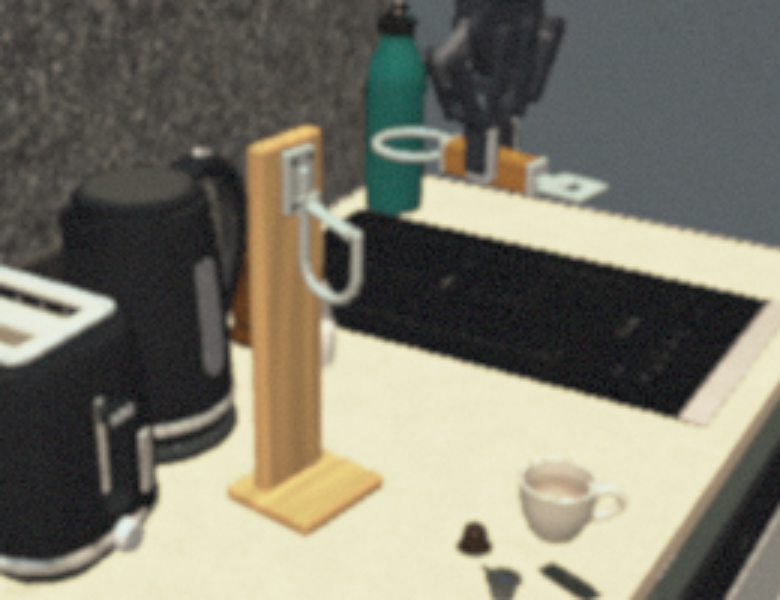

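View pics/t5.png

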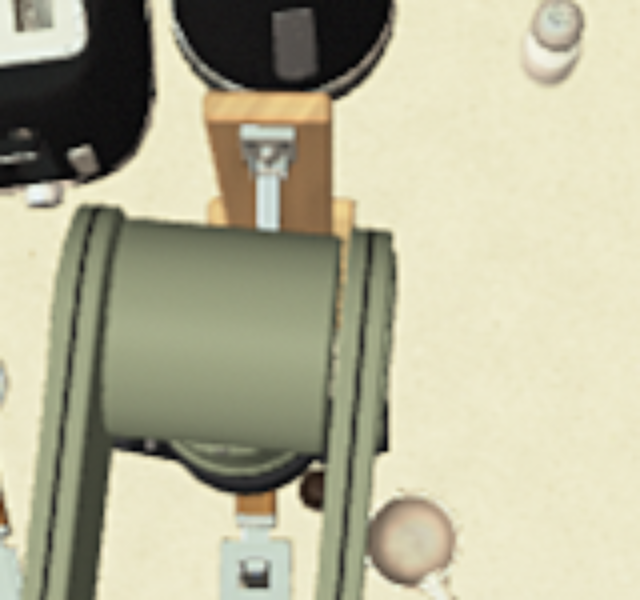

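The opener is held level-ish. The wrist view shows the nose at about (320,27) and the eye at (318,118), lined up laterally. I'll check the tilt and the nose position numerically.

```bash
python3 - <<'E'
from h import *
f=np.load('w5.npz');p,d,pos,rot=f['p'],f['d'],f['pos'],f['rot'];c=wristcam(dict(eef_pos=pos,eef_rot=rot));X=cloud(c,d)
cv2.imwrite('pics/w5n.png',cv2.resize(p[0:60,270:370,::-1],None,fx=7,fy=7,interpolation=cv2.INTER_CUBIC))
m=(X[...,2]>200)&(X[...,2]<300)&(d>0);m[60:]=0
P=X[m];print('hook pts',len(P),P.min(0).round(),P.max(0).round())
Y=(P-pos)@rot
for z in(240,245,248,250,252):
    q=P[abs(P[:,2]-z)<2]; 
    if len(q):print(z,len(q),q.mean(0).round(1))
print('nose ray',onz(c,319.5,30,250).round(1))
# side
s=optics.camera_params('side');t=pos
def T(x,z):return rot@np.array([x,1,z])+pos
for x,z in((66,-2),(66,3),(-66,-2),(-66,-8)):print(x,z,proj(s,T(x,z)).round(1))
fs=np.load('s5.npz');Xs=(cloud(s,fs['d'])-pos)@rot
mm=(np.abs(Xs[...,1])<35)&(np.abs(Xs[...,0])<110)&(Xs[...,2]>-25)&(Xs[...,2]<20)&(fs['d']>0)
for a,b in((38,50),(50,70),(70,95),(-90,-70),(-70,-50),(-30,30)):
    q=Xs[mm&(Xs[...,0]>a)&(Xs[...,0]<b)];print(a,b,len(q),np.median(q,0).round(1) if len(q) else '')
E
```

```text
hook pts 606 [550. -46. 212.] [566. -34. 254.]
240 15 [551.5 -38.9 240. ]
245 14 [551.5 -38.4 245.3]
248 74 [555.7 -39.5 249.1]
250 417 [558.9 -39.9 250.8]
252 438 [559.5 -40.  251.4]
nose ray [550.2 -38.6 250. ]
66 -2 [336.8 148.2]
66 3 [336.7 150.5]
-66 -2 [390.6 163.1]
-66 -8 [390.8 160.2]
38 50 23 [ 43.1 -17.8  -4.2]
50 70 44 [ 59.7 -23.8  -5.5]
70 95 61 [82.9 10.9 -6. ]
-90 -70 61 [-78.3  -2.5  -6. ]
-70 -50 77 [-59.4  -1.6  -5.9]
-30 30 363 [ -8.1  -8.1 -11.4]
```

View pics/w5n.png

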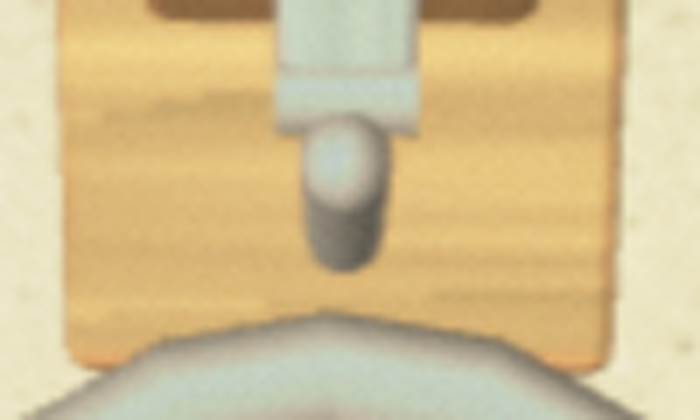

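```bash
python3 - <<'E'
from h import *
a=-.16;R=Rd(a);nose=np.array([552.5,-37.5,0])
P=nose-R@np.array([65.7,.8,0]);P[2]=300
ctrl.move_l(P,R,vel=100); P[2]=272;ctrl.move_l(P,R,vel=60)
s=sensors.read_state();p,d=optics.grab_frame('wrist');cv2.imwrite('pics/w6.png',p[:,:,::-1]);print(s['eef_pos'].round(1),s['force'].round(2),s['grip_width'],s['t'])
p,d=optics.grab_frame('side');cv2.imwrite('pics/s6.png',cv2.resize(p[120:270,240:400,::-1],None,fx=4,fy=4))
E
```

```text
[487.7 -26.2 271.8] [ 0.07 -0.3  -0.14] 17.699046975925118 13.0417
```

View pics/w6.png

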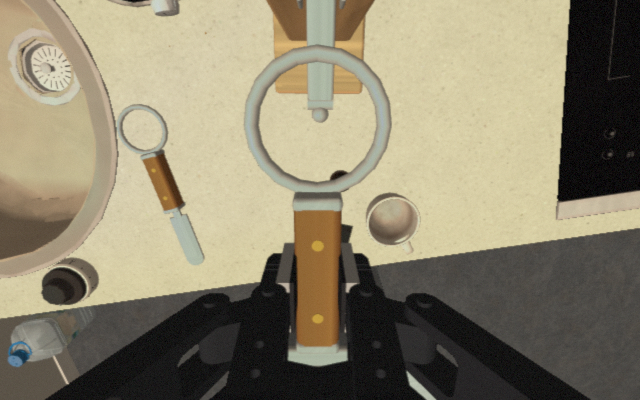

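View pics/s6.png

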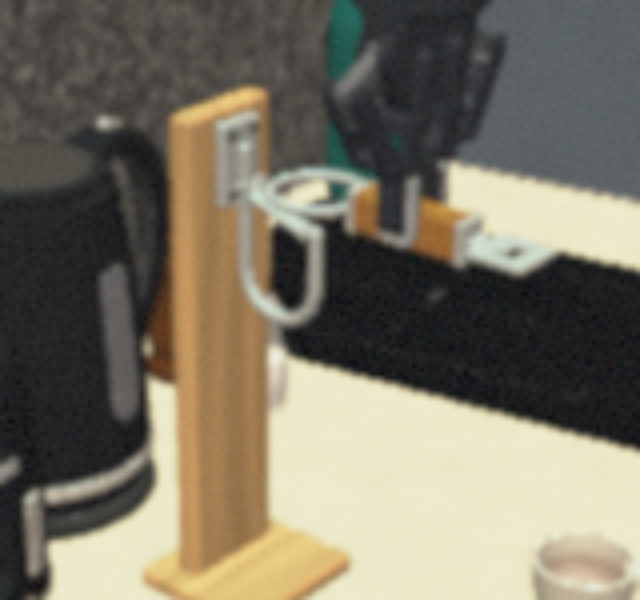

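The nose sits at (320,115), in the middle of the eye at (318,118). Now I'll descend with a force guard.

```bash
python3 - <<'E'
from h import *
R=Rd(-.16);s=sensors.read_state();x,y=487.7,-26.2
for z in(250,235,222,212,203,198,195):
    st=ctrl.move_l([x,y,z],R,vel=45,threshold=12)
    s=sensors.read_state();print(z,st,s['eef_pos'].round(1),s['force'].round(2),round(s['grip_width'],1),round(s['t'],2))
    if st:break
p,d=optics.grab_frame('wrist');cv2.imwrite('pics/w7.png',p[:,:,::-1])
p,d=optics.grab_frame('side');cv2.imwrite('pics/s7.png',cv2.resize(p[120:270,240:400,::-1],None,fx=4,fy=4))
E
```

```text
250 False [487.3 -26.1 249.7] [-1.41 -0.91 -0.97] 17.8 13.78
235 False [487.  -26.  234.2] [-1.76  0.11 -1.03] 17.8 14.27
222 False [487.1 -26.1 221.3] [-0.21  0.11 -1.09] 18.0 14.71
212 False [487.5 -26.1 211.5] [ 0.33  0.45 -1.51] 18.1 15.08
203 False [487.3 -26.1 202.5] [-0.65 -0.83 -0.92] 18.0 15.43
198 False [487.4 -26.1 197.6] [ 0.17  1.17 -0.48] 17.5 15.69
195 False [487.7 -26.2 194.9] [-0.05  0.82 -0.6 ] 17.9 15.94
```

View pics/w7.png

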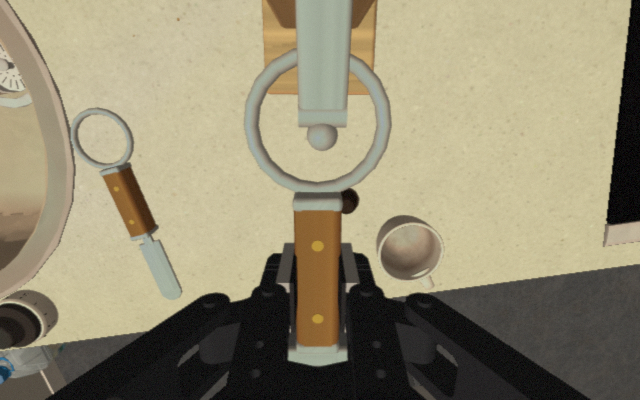

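View pics/s7.png

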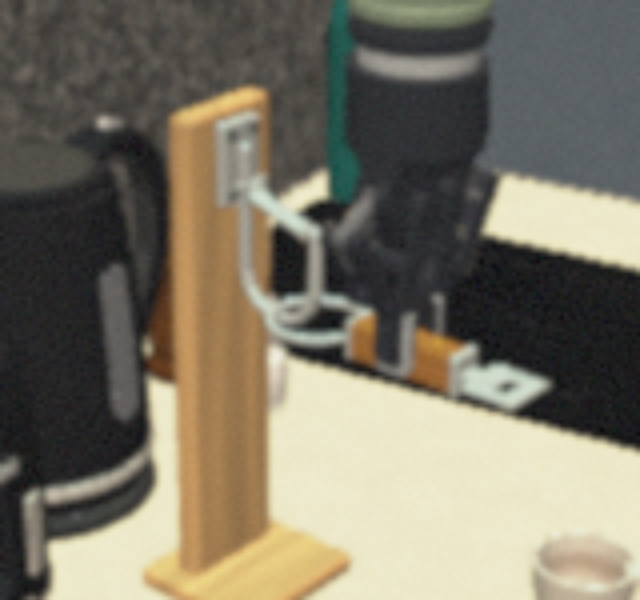

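The gate has sprung shut above the eye, and the far side of the ring is inside the hook. I'll settle it lightly on the bottom bar and release.

```bash
python3 - <<'E'
from h import *
R=Rd(-.16);x,y=487.7,-26.2
st=ctrl.move_l([x,y,189],R,vel=15,threshold=4)
s=sensors.read_state();print(st,s['eef_pos'].round(1),s['force'].round(2),s['t'])
ctrl.gripper_to(80,40);ctrl.hold(1.0)
s=sensors.read_state();print(s['force'].round(2),round(s['grip_width'],1),s['t'])
p,d=optics.grab_frame('wrist');cv2.imwrite('pics/w8.png',p[:,:,::-1])
p,d=optics.grab_frame('side');cv2.imwrite('pics/s8.png',cv2.resize(p[120:270,240:400,::-1],None,fx=4,fy=4))
E
```

```text
True [487.8 -26.2 193.4] [-0.49  0.49  3.53] 16.3083
[ 0.15 -0.4   0.53] 80.0 17.9333
```

View pics/w8.png

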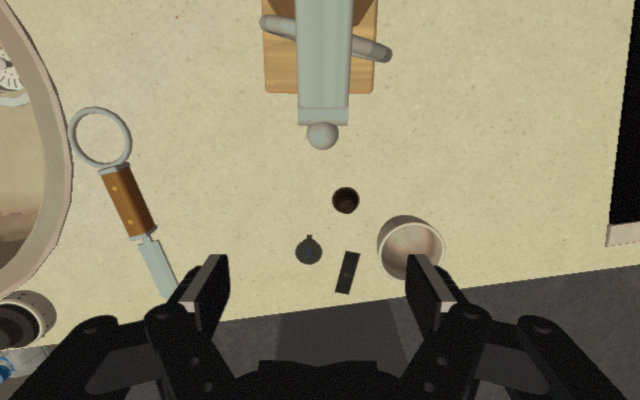

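View pics/s8.png

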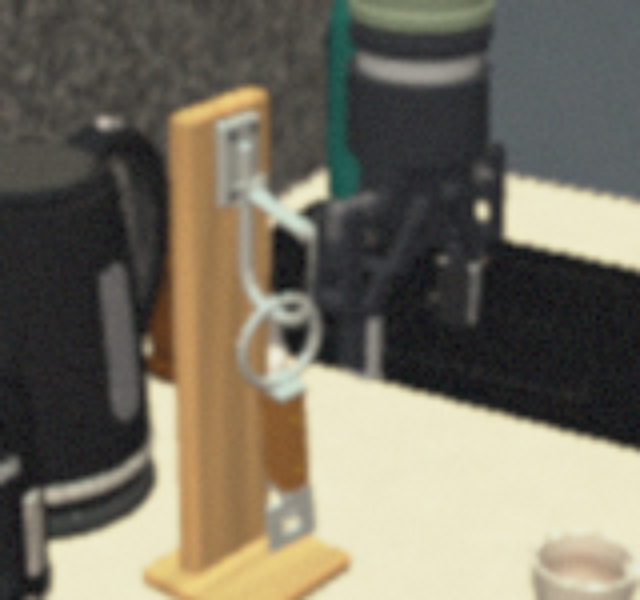

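It hangs in the hook with the gate shut. Next I'll retreat and check that it's still.

```bash
python3 - <<'E'
from h import *
R=Rd(-.16);x,y=487.7,-26.2
u=R[:,0];P=np.array([x,y,193.4]);
ctrl.move_l(P-u*60,R,vel=100);ctrl.move_l(P-u*60+[0,0,110],R,vel=200)
ims=[]
for i in range(4):
    p,d=optics.grab_frame('side');ims.append(p.astype(int));ctrl.hold(1.0)
for i in range(3):
    D=np.abs(ims[i+1]-ims[i])[120:280,280:330].max(-1);print((D>40).sum(),D.max())
s=sensors.read_state();print(s['t'],s['force'].round(2))
cv2.imwrite('pics/s9.png',cv2.resize(p[120:270,240:400,::-1],None,fx=4,fy=4))
p,d=optics.grab_frame('wrist');cv2.imwrite('pics/w9.png',p[:,:,::-1])
E
```

```text
833 169
684 165
362 162
23.675 [ 0.61 -0.07  0.21]
```

View pics/s9.png

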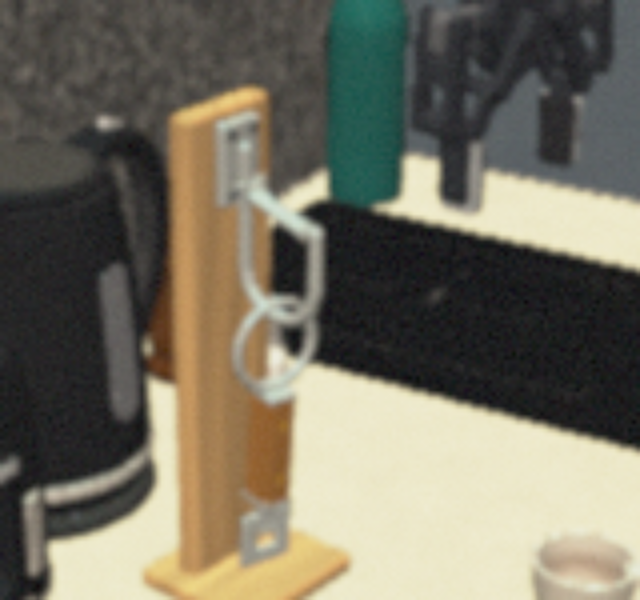

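View pics/w9.png

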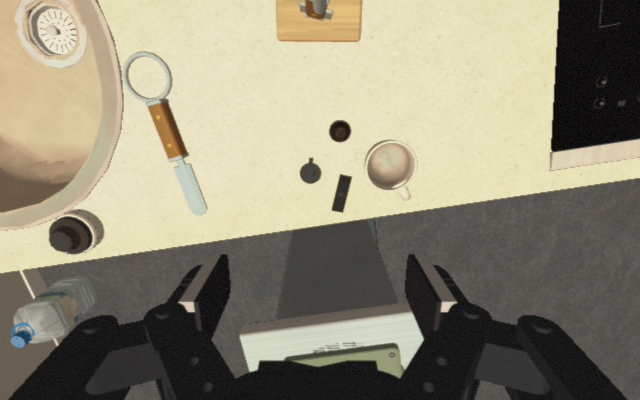

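It hangs, but it was still swinging. There's time left, so I'll wait and re-measure.

```bash
python3 - <<'E'
from h import *
pr=None
ctrl.hold(6)
for i in range(12):
    p,d=optics.grab_frame('side');q=p.astype(int)
    if pr is not None:
        D=np.abs(q-pr)[120:280,280:330].max(-1);print(round(sensors.read_state()['t'],2),(D>40).sum(),D.max())
    pr=q;ctrl.hold(0.35)
cv2.imwrite('pics/s10.png',cv2.resize(p[120:270,240:400,::-1],None,fx=4,fy=4))
E
```

```text
30.18 0 26
30.57 0 29
30.98 0 25
31.38 0 26
31.77 0 23
32.17 0 25
32.58 0 24
32.98 0 26
33.38 0 26
33.77 0 30
34.17 0 26
```

View pics/s10.png

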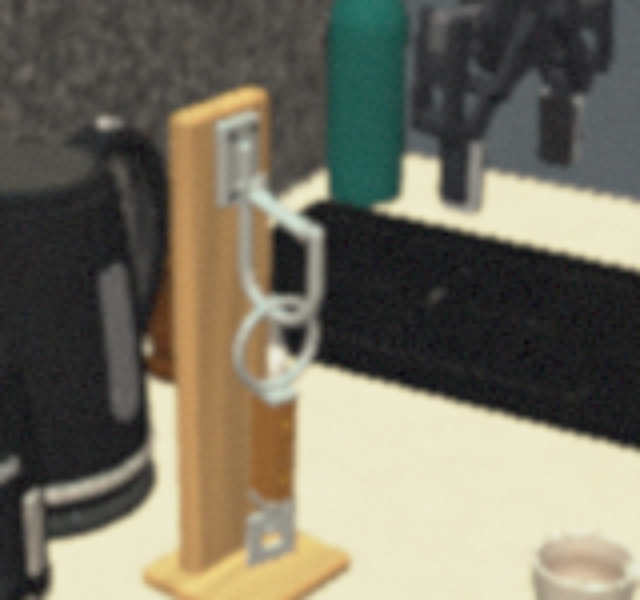

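The opener hangs still, with only pixel noise between frames. The eye is in the hook and the gate is shut.

```bash
python3 -c "
from plant import ctrl
ctrl.finish_job()"
```

```text
the job is handed in; nothing more can be done
```

The opener hangs in the snap hook with the gate shut above it, and I handed the job in at about 34.5 s on the robot's clock. The side camera showed it still, with only pixel noise between frames over the last 4 s. The gripper was open and well clear, and the spreader was not touched.

Some checks failed or disagreed along the way:
- **First grasp:** it closed on nothing above the handle. Both camera views put the fingertips about 3 mm ahead of the TCP, not the stated 25 mm, so I gripped again 21 mm lower.
- **Eye tilt:** the wrist depth suggested the eye drooped by about 5°, but the side view showed it level. I went by the side view.
- **Positions:** the top, side and wrist cameras differed by 5 to 8 mm. I used a value in between for the nose and confirmed it in the wrist view before lowering.
- **Swing:** the opener was still swinging in a check taken about 4 s after I backed off, so I waited about 6 s more before checking again.

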